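Set and lock the paper stop of the desk trimmer

TASK

On the desk trimmer, push the black paper stop along its rail with your fingertips until it clicks into the notch of the orange index clip, and do not run past the notch. Then press the green button on top of the stop fully down to lock it. Only push and press: never take the stop between the fingers, and leave the orange clip and the things lying round the trimmer where they are.

Things in the scene. Friction and masses are not known exactly. Their poses are not given: they have to be found in the camera images.
- trimmer: fixed desk paper trimmer: grey bed 135x330x12 mm (x -105 to 30, y -175 to 155 mm), an aluminium rail along its far side (32 mm wide, top 22 mm above the desk), a dark cutter bar (38 mm high at most) at its -y end. Origin on the desk under the rail's middle line. y axis: along the rail, the way the stop is to be pushed, from cutter bar to orange clip; z up
- paper_stop (a joint): travel of the black paper stop along the rail, 0 to 0.19 m, grows towards the trimmer's +y; at 0 the stop's centre is at trimmer y = -75 mm. It slides with about 1 N of friction and stays where it is left.
- stop_center (a point): centre of the black paper stop's block (trimmer's axes), 48 mm above the desk. Block: 52 mm across the rail (x), 40 mm along it (y), 34 to 62 mm above the desk; cheeks reach down beside the rail to 17 mm; an aluminium fence 6 mm thick, top 34 mm above the desk, reaches 91 mm from the centre to -x. White line at mid block on the -x face
- stop_face (a point): middle of the flat upright -y face of the black stop, where it is pushed towards +y; 48 mm above the desk. Push force: a low ridge from about 13 mm before the notch takes 4 to 6 N, then the force dips as the pin drops in (pulled in from about 4 mm before); a higher ridge behind the notch resists with about 9 to 13 N and would be run over by pushing harder
- notch (a point): middle of the orange index clip's notch on the rail, 22 mm above the desk (trimmer's axes). The clip is 36 mm along the rail, 29 mm above the desk at most, with an orange pointer at the notch lying on the bed to -x; it is set firmly (over 100 N). The stop is seated when stop_center has the same position along the rail (y) as this point
- stop_pin (a joint): lift of the spring pin inside the stop, m: 0 when down on the rail or in the notch, about 0.001 on the first ridge, 0.004 on the second; a white tell-tale at the far (+x) edge of the stop's top moves with it.
- lock_top (a point): centre of the top of the round green lock button (22 mm across) on the stop; 71.5 mm above the desk when up. It moves straight down.
- lock_button (a joint): how far the green button is pressed, m: 0 up, 0.006 fully down; takes about 3 N and stays down.
- eraser: blue and white eraser, 21x52x12 mm, loose, behind the rail; origin at the centre of its underside.
- binder_clip: black binder clip with wire handles, 32x31x43 mm, loose, in front of the bed; origin at the centre of its underside.
- notebook: black notebook, 148x110x16 mm, loose, on the leather desk pad (4 mm thick) left of the trimmer; origin at the centre of its underside.

How it is judged (in metres and radians):
On the way, in this order (a step that is already met when the one before it is completed fails the run):
1. the stop has clicked into the clip's notch (y of stop_center in the frame of notch between -0.0025 and 0.0025 m and value of joint stop_pin below 0.001 m and value of joint lock_button below 0.002 m), for 0.2 s.
2. the green button is pressed down (y of stop_center in the frame of notch between -0.0025 and 0.0025 m and value of joint stop_pin below 0.001 m and value of joint lock_button above 0.0045 m), for 0.1 s.
At the end, for the whole second after the job is handed in: The stop's centre is within 2.5 mm of the notch along the rail with its pin down (under 1 mm of lift) and at rest, the green button is down by over 4.5 mm of its 6 mm, the orange clip has stayed within 4 mm and the eraser, binder clip and notebook within 15 mm of where they were (all of step 2 and velocity of joint paper_stop between -0.005 and 0.005 m/s and distance of notch from where it was at the start of the episode below 0.004 m and distance of each of eraser, binder_clip, notebook from where it was at the start of the episode below 0.015 m); the robot touches nothing.
It fails at once if the stop was run past the notch (more than 9 mm beyond it) (y of stop_center in the frame of notch above 0.009 m).
It fails at once if the orange clip was shifted by over 4 mm (distance of notch from where it was at the start of the episode above 0.004 m).
It fails at once if the stop was taken between the fingers (y of the grasp point in the frame of stop_center between -0.018 and 0.018 m and x of the grasp point in the frame of stop_center between -0.024 and 0.024 m and z of the grasp point in the frame of stop_center below 0.024 m).
It fails at once if the eraser, binder clip or notebook was moved by over 15 mm (distance of any of eraser, binder_clip, notebook from where it was at the start of the episode above 0.015 m).
It also fails if it takes over 51 s, if anything falls off the work surface, if the arm or the gripper's body presses on something with over 40 N, if the wrist force passes 120 N, or if a joint passes its speed limit or range.

ROBOT

A 6-joint arm with a two-finger parallel gripper is mounted at the origin on a cart in front of the work surface, level with it; the furniture and walls round the work are solid. World frame = base frame: x ahead of the robot, y to its left, z up, the work surface at z = 0. Lengths are in mm, angles in rad, forces in N, time in s.
With the tool pointing down it reaches from about 350 to 975 mm from the base axis. Payload 7.1 kg.
Tool frame: the origin (TCP) lies between the finger pads; the fingertips stand 19 mm ahead of it and the grasp point (between the pads) is the TCP; y points along the fingers, z is the direction in which the jaws open and shut, and the axes are right-handed (so a half turn about y gives the same grasp; the last joint's range is limited). The gripper opens to 88 mm and grips with 3 to 60 N. Pads are 20 mm wide; open, the fingers measure 115 mm over their backs; the gripper's body (75 mm by 178 mm) begins 61 mm behind the grasp point.
Start: joints at [1.225, 0.423, 1.63, -0, 1.089, -0.019], TCP at [200.602, 591.915, 241.675] pointing down, gripper open.
Joint ranges: [-3, 3], [-0.9, 2.11], [0.09, 2.58], [-1.31, 4.45], [0.11, 2.69], [-2.54, 2.54]. Speed limits (rad/s): [2.39, 2.39, 3.01, 3.14, 3.14, 3.14].

INTERFACE

Orientations are given as a rotation vector (axis times angle).
In Python, from workcell import ctrl gives the robot as it stands.
- The arm moves only by the tool servo_tool, never from a script. Its argument "moves" is text: rows parted by semicolons, each of 6 numbers parted by spaces: the shift along the world's x, y, z in m, then the turn, a rotation vector about the world's x, y, z in degrees. A call has 1 to 8 rows; each row is the pose to reach, as a shift and turn from the pose commanded when the call began; what a row does not reach only later rows make up. A row lasts 1/8 s, in which the tool goes at most 62.5 mm and 10.7 degrees, less where a joint would pass 70% of its speed; a pose out of reach is approached as far as the arm can. A call with a gripper value outside its range is refused whole. "hand" is the closure in counts, from 0 (fully open) to 255 (shut), set as the call begins (left out, the last holds). The fingers move at their own pace and stop on an object; the grip force is fixed at half the most. Time passes only in rows, so rows that repeat a pose let the fingers close. It gives the time, the measured TCP pose, the force and the opening at its end, in the units of the state.
- ctrl.get_obs(): the state, without advancing time (a new reading comes with each control period).
- ctrl.get_image(name): name is "scene" or "top"; returns a dict with "pixels" (420x560x3 uint8, red, green, blue), "depth" (420x560 float32, mm along the optical axis (not along the pixel's ray), 0 where there is no reading), "vertical_fov" (degrees; the focal length in pixels is half the picture's height over the tangent of half this angle, whatever the lens; pixels are square), "cx", "cy" (the principal point, pixels), "xyz" and "attitude" of the camera in the world. Camera axes: x right, y up, looking along -z (the intrinsics and any distortion apply to the point x, -y, -z); pixel columns grow to the right and rows downward; lengths in mm; the calibration is good to about 2 mm. A picture is of the moment at which its call begins.
- ctrl.close_job(): hands the job in, once; it reports no verdict.
The state is a dict: "t": time; "qpos": joint angles; "qvel": joint speeds; "joint_torque": joint torques, N m; "ee_pos": TCP position; "orientation": TCP orientation; "ft_force": force on the tool from outside, world axes, zero at the start; "moment": the same for the moment, N m; "width": finger opening in mm.
Only numpy, scipy, OpenCV 4.12 (cv2) and the standard library are available. Lean on these libraries where they do the work, as an engineer would, in place of code of your own. Each camera call takes 0.05 s, during which the arm holds its last target.

## Working session

There is one attempt and no reset: what is moved stays moved. The work goes in short steps, Python scripts to look and compute and a tool call to move; the robot and the scene stay as the last step left them, time stands still between calls to the robot, and variables do not carry over. Pictures are saved under pics/ and viewed, and the job is handed in when it is done.

Besides the shell and the picture viewer there is one more tool, called after "Request:" as name(argument=value, ...), one argument or row to a line, values as JSON. servo_tool: Moves the arm, as the interface text tells. Its arguments: {"type":"object","properties":{"moves":{"type":"string"},"hand":{"type":"number"}},"required":["moves"]}

```bash
mkdir -p pics; ls
cat > h.py <<'E'
import numpy as np,cv2
from scipy.spatial.transform import Rotation as R
from workcell import ctrl
def grab(n,f):
    d=ctrl.get_image(n); cv2.imwrite(f'pics/{f}.png',cv2.cvtColor(d['pixels'],cv2.COLOR_RGB2BGR)); np.save(f'pics/{f}.npy',d,allow_pickle=True); return d
def cam(d):
    f=d['pixels'].shape[0]/2/np.tan(np.radians(d['vertical_fov'])/2)
    a=np.array(d['attitude'],float)
    M=a if a.shape==(3,3) else R.from_rotvec(a).as_matrix()
    return f,M,np.array(d['xyz'],float)
def ray(d,u,v,z):
    f,M,p=cam(d); r=M@np.array([(u-d['cx'])/f,-(v-d['cy'])/f,-1]); return p+r*(z-p[2])/r[2]
def dep(d,u,v):
    f,M,p=cam(d); z=d['depth'][int(v),int(u)]; return p+M@np.array([(u-d['cx'])/f,-(v-d['cy'])/f,-1])*z
def proj(d,P):
    f,M,p=cam(d); c=M.T@(np.array(P)-p); return d['cx']+f*c[0]/-c[2], d['cy']-f*c[1]/-c[2]
E
python3 - <<'E'
from h import *
for n in('scene','top'):
    d=grab(n,n+'0'); print({k:v for k,v in d.items() if k not in('pixels','depth')})
print(ctrl.get_obs())
E
```

```text
pics
{'vertical_fov': 44.15009988064555, 'cx': 280.17647632087375, 'cy': 207.33507796420872, 'xyz': array([ -27.49682129, -919.38675512,  616.2267611 ]), 'attitude': array([ 1.07733231, -0.30115663, -0.44217814])}
{'vertical_fov': 43.55499115558681, 'cx': 287.9731190113769, 'cy': 208.0820074679352, 'xyz': array([ 300.36205271,    9.67046737, 1356.48493147]), 'attitude': array([ 0.13136656, -0.10076793, -1.54343183])}
{'t': 0.1, 'qpos': array([ 1.22500155e+00,  4.23776378e-01,  1.63058653e+00,  3.43707782e-05,
        1.08859363e+00, -1.89931198e-02]), 'qvel': array([ 0.00121541, -0.0019513 , -0.00032183,  0.00150831,  0.00110247,
       -0.00055257]), 'joint_torque': array([ 3.79467883e-04, -5.45613635e+01, -2.74324214e+01,  6.44343859e-02,
        1.88597903e-02,  1.05040695e-05]), 'ee_pos': array([200.44088938, 591.49774637, 240.98257065]), 'orientation': array([-1.55687555,  0.25674107, -0.25630378]), 'ft_force': array([-0.21410334,  0.73750324,  0.56332124]), 'moment': array([ 0.03436743,  0.00931987, -0.03492358]), 'width': 87.61826493872258}
```

View pics/scene0.png

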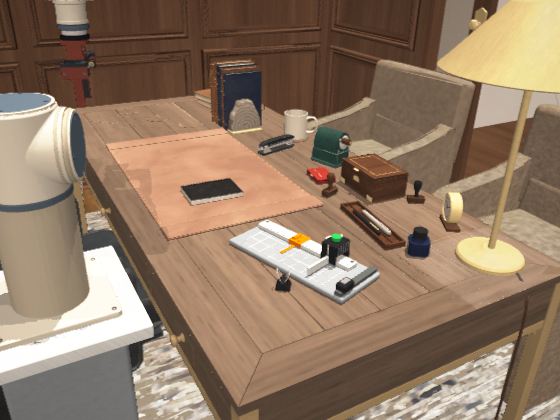

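View pics/top0.png

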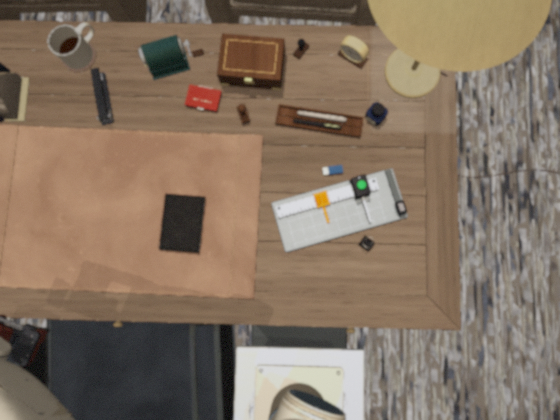

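The top view shows the trimmer at about (340,208), the stop with its green button at (362,185), the orange clip at (322,200), the eraser at (332,170), the binder clip at (367,243) and the notebook at (182,223). In the scene view the button is at (337,239) and the clip at (298,240).

```bash
cat > m.py <<'E'
from h import *
def blobs(d,name):
    im=cv2.cvtColor(d['pixels'],cv2.COLOR_RGB2HSV)
    rng={'green':((50,150,100),(75,255,255)),'orange':((10,200,180),(22,255,255))}[name]
    m=cv2.inRange(im,*map(np.array,rng)); n,l,s,c=cv2.connectedComponentsWithStats(m)
    return [(s[i,4],c[i].round(2),(l==i)) for i in range(1,n) if s[i,4]>4]
E
python3 - <<'E'
from m import *
for n in('scene','top'):
    d=np.load(f'pics/{n}0.npy',allow_pickle=True).item()
    print(n,d.keys())
    for col,z in(('green',71.5),('orange',29)):
        for a,c,m in blobs(d,col): print(col,a,c,ray(d,*c,z).round(1),dep(d,*c).round(1))
d=np.load('pics/top0.npy',allow_pickle=True).item()
cv2.imwrite('pics/topz.png',cv2.resize(cv2.cvtColor(d['pixels'][155:260,255:415],cv2.COLOR_RGB2BGR),None,fx=5,fy=5,interpolation=cv2.INTER_CUBIC))
d=np.load('pics/scene0.npy',allow_pickle=True).item()
cv2.imwrite('pics/scz.png',cv2.resize(cv2.cvtColor(d['pixels'][205:305,220:380],cv2.COLOR_RGB2BGR),None,fx=5,fy=5,interpolation=cv2.INTER_CUBIC))
E
```

```text
scene dict_keys(['pixels', 'depth', 'vertical_fov', 'cx', 'cy', 'xyz', 'attitude'])
green 64 [335.88 237.64] [ 550.8 -149.7   71.5] [ 550.5 -150.1   71.8]
orange 182 [296.43 240.93] [507.7 -61.6  29. ] [514.1 -51.2  21.9]
top dict_keys(['pixels', 'depth', 'vertical_fov', 'cx', 'cy', 'xyz', 'attitude'])
green 59 [361.12 184.66] [ 555.  -142.8   71.5] [ 555.2 -142.9   70.5]
orange 119 [321.35 199.38] [522.8 -46.6  29. ] [523.3 -46.7  25.8]
```

```bash
sleep 1; ls pics
```

```text
scene0.npy
scene0.png
scz.png
top0.npy
top0.png
topz.png
```

View pics/topz.png

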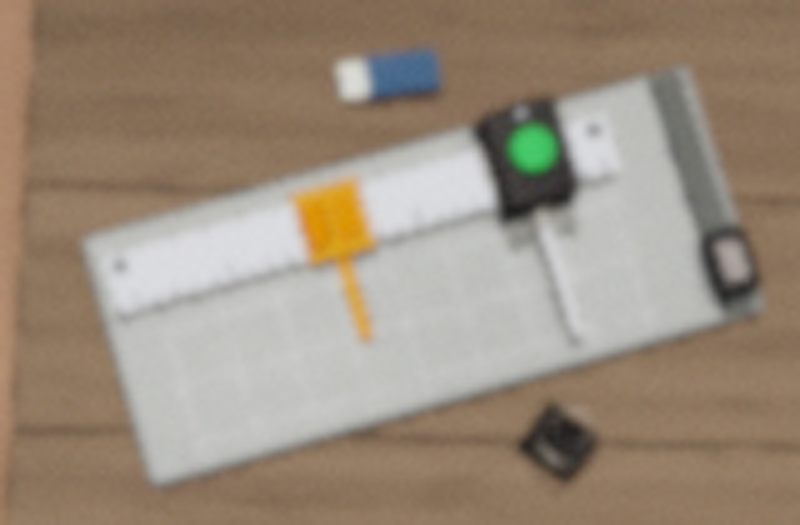

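View pics/scz.png

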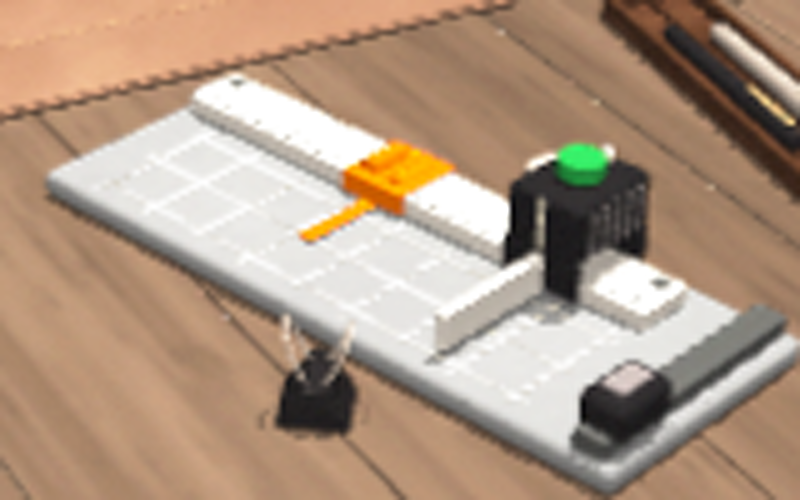

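Run:
```python
from m import *
T=np.array([[30,155],[-105,155],[-105,-175],[30,-175]],float)
def fit(P):
    a=T.mean(0);b=P.mean(0);U,S,V=np.linalg.svd((T-a).T@(P-b));r=V.T@U.T;t=b-r@a
    return r,t
for n,o,px in(('top',(255,155),[(85,240),(155,487),(762,312),(692,68)]),('scene',(220,205),[(170,105),(50,178),(605,485),(798,335)])):
    d=np.load(f'pics/{n}0.npy',allow_pickle=True).item()
    P=np.array([ray(d,o[0]+u/5-.4,o[1]+v/5-.4,12)[:2] for u,v in px])
    r,t=fit(P); print(n,P.round(1).tolist(),'ang',np.degrees(np.arctan2(r[1,0],r[0,0])),'t',t,'res',((T@r.T+t)-P).round(1).tolist())
    print([np.linalg.norm(P[i]-P[i-1]).round(1) for i in range(4)])
    for col,z in(('green',71.5),):
        for a,c,m in blobs(d,col): print(col,(r.T@(ray(d,*c,z)[:2]-t)).round(1))
    for a,c,m in blobs(d,'orange'):
        ys,xs=np.nonzero(m); q=np.array([r.T@(ray(d,x,y,27)[:2]-t) for x,y in zip(xs,ys)])
        rail=q[q[:,0]>-14]; print('clip rail',rail.min(0),rail.max(0),rail.mean(0))
        q=np.array([r.T@(ray(d,x,y,13)[:2]-t) for x,y in zip(xs,ys)]);p=q[q[:,0]<-26]; print('pointer',p.min(0),p.max(0),p.mean(0))
```

```text
top [[514.3, 81.4], [387.3, 41.7], [484.7, -267.9], [612.3, -232.5]] ang 17.258840829568857 t [532.50626796 -73.6326507 ] res [[0.9, 1.9], [-1.1, 1.5], [-0.6, -4.1], [0.8, 0.7]]
[np.float64(328.8), np.float64(133.0), np.float64(324.6), np.float64(132.3)]
green [  0.9 -72.7]
clip rail [-13.95835657  15.83891177] [14.53959188 41.43520924] [1.55772225e-02 2.85629701e+01]Traceback (most recent call last):
  File "<stdin>", line 16, in <module>
    return umr_minimum(a, axis, None, out, keepdims, initial, where)
ValueError: zero-size array to reduction operation minimum which has no identity
```

Run:
```python
from m import *
T=np.array([[30,155],[-105,155],[-105,-175],[30,-175]],float)
def fit(P):
    a=T.mean(0);b=P.mean(0);U,S,V=np.linalg.svd((T-a).T@(P-b));r=V.T@U.T;t=b-r@a
    return r,t
for n,o,px in(('top',(255,155),[(85,240),(155,487),(762,312),(692,68)]),('scene',(220,205),[(170,105),(50,178),(605,485),(798,335)])):
    d=np.load(f'pics/{n}0.npy',allow_pickle=True).item()
    P=np.array([ray(d,o[0]+u/5-.4,o[1]+v/5-.4,12)[:2] for u,v in px])
    r,t=fit(P); print(n,P.round(1).tolist(),'ang',np.degrees(np.arctan2(r[1,0],r[0,0])),'t',t,'res',((T@r.T+t)-P).round(1).tolist())
    print([np.linalg.norm(P[i]-P[i-1]).round(1) for i in range(4)])
    for col,z in(('green',71.5),):
        for a,c,m in blobs(d,col): print(col,(r.T@(ray(d,*c,z)[:2]-t)).round(1))
    im=cv2.cvtColor(d['pixels'],cv2.COLOR_RGB2HSV); m=cv2.inRange(im,np.array((8,130,120)),np.array((25,255,255)))
    m[:190]=0;m[270:]=0;m[:,:270]=0;m[:,345:]=0
    ys,xs=np.nonzero(m); q=np.array([r.T@(ray(d,x,y,28)[:2]-t) for x,y in zip(xs,ys)])
    rail=q[abs(q[:,0])<12]; print('clip rail',rail.min(0),rail.max(0),rail.mean(0))
    q=np.array([r.T@(ray(d,x,y,14)[:2]-t) for x,y in zip(xs,ys)]);p=q[q[:,0]<-30]
    print('pointer',len(p), p.min(0) if len(p) else 0,p.max(0) if len(p) else 0,p.mean(0) if len(p) else 0)
```

```text
top [[514.3, 81.4], [387.3, 41.7], [484.7, -267.9], [612.3, -232.5]] ang 17.258840829568857 t [532.50626796 -73.6326507 ] res [[0.9, 1.9], [-1.1, 1.5], [-0.6, -4.1], [0.8, 0.7]]
[np.float64(328.8), np.float64(133.0), np.float64(324.6), np.float64(132.3)]
green [  0.9 -72.7]
clip rail [-11.99074341  13.73860589] [11.88269352 43.40968171] [-0.0575041  28.75917633]
pointer 13 [-54.56429739  26.3357206 ] [-30.02139433  29.35244652] [-41.68441006  27.83346238]
scene [[467.8, 74.3], [386.9, 36.1], [480.7, -274.5], [613.7, -226.4]] ang 21.484150509254928 t [518.47544887 -74.61145804] res [[21.9, 6.3], [-22.9, -4.9], [4.2, -1.4], [-3.2, -0.0]]
[np.float64(334.2), np.float64(89.5), np.float64(324.5), np.float64(141.4)]
green [  2.6 -81.7]
clip rail [-11.82870636   2.40599898] [11.99020931 36.18157317] [-0.02198644 19.23965733]
pointer 18 [-47.46360874  22.56791825] [-30.07342886  31.58344282] [-38.36336604  27.19350139]
```

Run:
```python
from m import *
o=ctrl.get_obs(); M=R.from_rotvec(o['orientation']).as_matrix(); print(M.round(3))
r=np.array([[np.cos(np.radians(17.3)),-np.sin(np.radians(17.3))],[np.sin(np.radians(17.3)),np.cos(np.radians(17.3))]])
t=np.array([532.5,-73.6])
for y in(-72.7,-130,-112.7,28.3):print(y,r@[0,y]+t)
d=np.load('pics/top0.npy',allow_pickle=True).item()
f,C,p=cam(d)
v,u=np.mgrid[0:420:2,0:560:2]; z=d['depth'][v,u]
P=np.stack([(u-d['cx'])/f*z,-(v-d['cy'])/f*z,-z],-1).reshape(-1,3)@C.T+p
k=(P[:,2]>90)&(P[:,0]>350)&(z.ravel()>0)
for x0,x1 in((350,500),(500,650),(650,750),(750,850),(850,950)):
    q=P[k&(P[:,0]>x0)&(P[:,0]<x1)]; print(x0,x1,len(q),q.min(0).round() if len(q) else '',q.max(0).round() if len(q) else '')
```

```text
[[ 0.947 -0.     0.321]
 [-0.321 -0.001  0.947]
 [-0.    -1.    -0.001]]
-72.7 [ 554.11915335 -143.01111012]
-130 [ 571.15873363 -197.71890394]
-112.7 [ 566.01414831 -181.2015421 ]
28.3 [524.08429106 -46.58026937]
350 500 0  
500 650 0  
650 750 746 [ 706. -401.  417.] [ 750. -170.  471.]
750 850 1790 [ 750. -457.   91.] [850. 776. 519.]
850 950 267 [ 857. -136.   90.] [950. 668. 113.]
```

Request:
servo_tool(
  moves="0.025 -0.052 0 0 0 -4; 0.05 -0.105 0 0 0 -8; 0.075 -0.16 0 0 0 -12; 0.1 -0.21 0 0 0 -16; 0.125 -0.265 0 0 0 -20; 0.15 -0.32 0 0 0 -24; 0.17 -0.36 0 0 0 -27; 0.184 -0.391 0 0 0 -30",
  hand=255,
)

```text
t: 1.1
ee_pos: [385.0, 199.1, 241.6]
orientation: [-1.466, 0.667, -0.667]
ft_force: [0.9, 0.2, 0.0]
width: 11.2
```

Request:
servo_tool(
  moves="0.025 -0.052 0 0 0 -4; 0.05 -0.105 0 0 0 -8; 0.075 -0.16 0 0 0 -12; 0.1 -0.21 0 0 0 -16; 0.125 -0.265 0 0 0 -20; 0.15 -0.32 0 0 0 -24; 0.17 -0.36 0 0 0 -24; 0.184 -0.391 0 0 0 -24",
  hand=255,
)

```text
t: 2.1
ee_pos: [569.0, -192.1, 241.2]
orientation: [-1.337, 0.986, -0.985]
ft_force: [0.4, 0.6, 0.2]
width: 0.5
```

Run:
```python
from m import *
o=ctrl.get_obs(); print(o['t'],o['ee_pos'],o['qpos'],o['ft_force'],o['width']); print(R.from_rotvec(o['orientation']).as_matrix().round(3))
```

```text
2.1 [ 568.99752104 -192.06640401  241.17967273] [-3.45346793e-01  3.88265886e-01  1.68582270e+00 -3.01736835e-05
  1.06802641e+00 -6.45563108e-01] [0.44883782 0.59441674 0.18594399] 0.5372992104786221
[[ 0.296 -0.001  0.955]
 [-0.955  0.     0.296]
 [-0.    -1.    -0.   ]]
```

Request:
servo_tool(
  moves="0 0 -0.05 0 0 0; 0 0 -0.1 0 0 0; 0 0 -0.14 0 0 0; 0 0 -0.14 0 0 0",
)

```text
t: 2.6
ee_pos: [566.1, -189.2, 98.5]
orientation: [-1.339, 0.99, -0.979]
ft_force: [-0.9, 0.4, -0.3]
width: 0.8
```

Run:
```python
from m import *
o=ctrl.get_obs(); print(o['ee_pos'])
P=o['ee_pos']-[0,0,19]
for n in('top','scene'):
    d=grab(n,n+'1'); u,v=map(int,proj(d,P)); print(n,u,v)
    im=cv2.cvtColor(d['pixels'],cv2.COLOR_RGB2BGR)
    v0,u0=max(v-60,0),u-80
    z=cv2.resize(im[v0:v0+120,u0:u0+160],None,fx=5,fy=5,interpolation=cv2.INTER_CUBIC)
    cv2.circle(z,((u-u0)*5,(v-v0)*5),4,(255,0,255),1); cv2.imwrite(f'pics/{n}1z.png',z)
```

```text
[ 566.09079031 -189.24172557   98.53936243]
top 380 180
scene 353 241
```

View pics/scene1z.png

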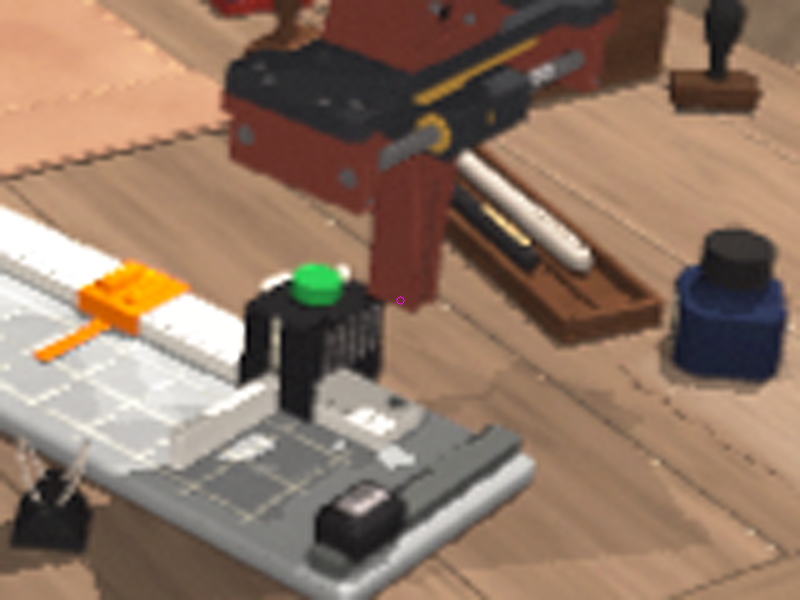

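View pics/top1z.png

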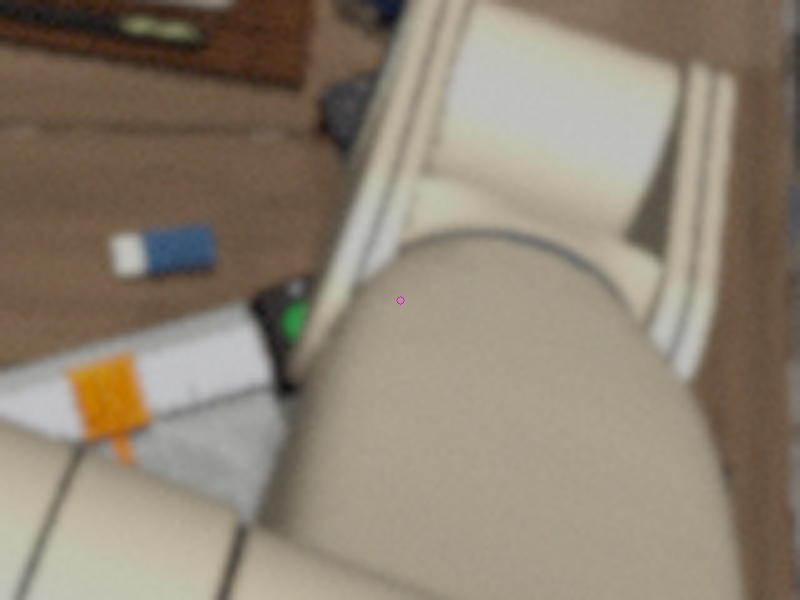

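Request:
servo_tool(
  moves="0 0 -0.02 0 0 0; 0 0 -0.037 0 0 0; 0 0 -0.037 0 0 0; 0 0 -0.037 0 0 0",
)

```text
t: 3.2
ee_pos: [568.7, -190.1, 64.7]
orientation: [-1.337, 0.984, -0.984]
ft_force: [0.5, 1.1, -0.1]
width: 0.2
```

Request:
servo_tool(
  moves="-0.0015 0.0048 0 0 0 0; -0.003 0.0096 0 0 0 0; -0.0045 0.0143 0 0 0 0; -0.0059 0.0191 0 0 0 0; -0.0074 0.0239 0 0 0 0; -0.0089 0.0287 0 0 0 0; -0.0089 0.0287 0 0 0 0",
)

```text
t: 4.08
ee_pos: [559.5, -160.9, 64.6]
orientation: [-1.337, 0.984, -0.984]
ft_force: [-0.1, 0.2, -0.4]
width: 0.3
```

```bash
cat >> h.py <<'E'
def st():
    o=ctrl.get_obs(); p=o['ee_pos']; f=o['ft_force']
    e=np.array([-.2974,.9548]); w=p[:2]-[532.5,-73.6]
    print('t',round(o['t'],2),'s',round(float(e@w),2),'x',round(float(w@[.9548,.2974]),2),'z',round(p[2],2),'F along',round(float(e@f[:2]),2),'f',f.round(2))
E
python3 - <<'E'
from m import *
st()
for n in('top','scene'):
    d=grab(n,n+'2')
    for c in('green','orange'):
        for a,q,m in blobs(d,c): print(n,c,a,q)
d=np.load('pics/scene2.npy',allow_pickle=True).item()
cv2.imwrite('pics/sc2z.png',cv2.resize(cv2.cvtColor(d['pixels'][205:305,250:410],cv2.COLOR_RGB2BGR),None,fx=5,fy=5,interpolation=cv2.INTER_CUBIC))
E
```

```text
t 4.08 s -91.4 x -0.16 z 64.63 F along 0.21 f [-0.11  0.19 -0.4 ]
top orange 64 [321.61 196.5 ]
scene green 32 [329.53 236.53]
scene orange 186 [296.42 240.93]
```

View pics/sc2z.png

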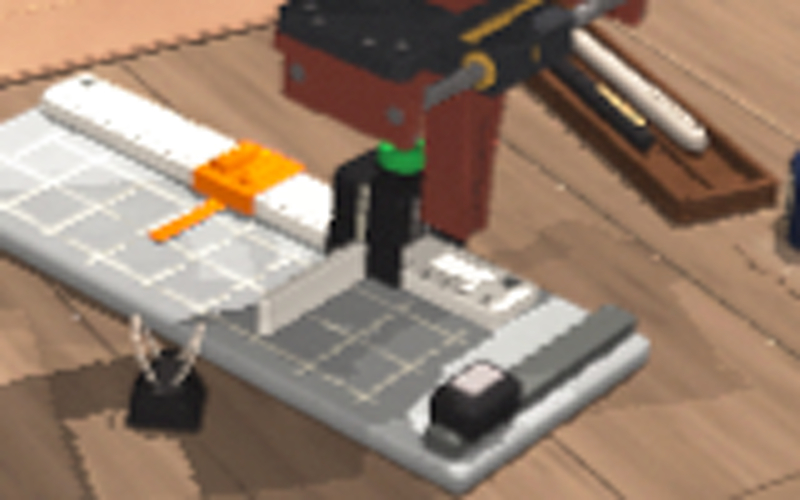

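The stop has begun to move: in the scene view the fence tip went from about (307,273) to (302,271), with the finger against the -y face. I'll keep pushing to just short of the ridge.

Request:
servo_tool(
  moves="-0.0024 0.0076 0 0 0 0; -0.0048 0.0153 0 0 0 0; -0.0071 0.0229 0 0 0 0; -0.0095 0.0306 0 0 0 0; -0.0119 0.0382 0 0 0 0; -0.0143 0.0458 0 0 0 0; -0.0167 0.0535 0 0 0 0; -0.0184 0.0592 0 0 0 0",
)

```text
t: 5.18
ee_pos: [541.0, -101.7, 64.7]
orientation: [-1.337, 0.984, -0.984]
ft_force: [-0.2, -0.9, -0.2]
width: 0.3
```

Request:
servo_tool(
  moves="-0.0003 0.001 0 0 0 0;-0.0003 0.001 0 0 0 0",
)

```text
t: 5.42
ee_pos: [540.8, -101.0, 64.6]
orientation: [-1.337, 0.985, -0.984]
ft_force: [-0.5, 0.2, 0.1]
width: 0.5
```

Run:
```python
from m import *
st()
d=grab('scene','scene3')
cv2.imwrite('pics/sc3z.png',cv2.resize(cv2.cvtColor(d['pixels'][205:305,230:390],cv2.COLOR_RGB2BGR),None,fx=5,fy=5,interpolation=cv2.INTER_CUBIC))
```

```text
t 5.42 s -28.67 x -0.19 z 64.61 F along 0.36 f [-0.51  0.22  0.12]
```

View pics/sc3z.png

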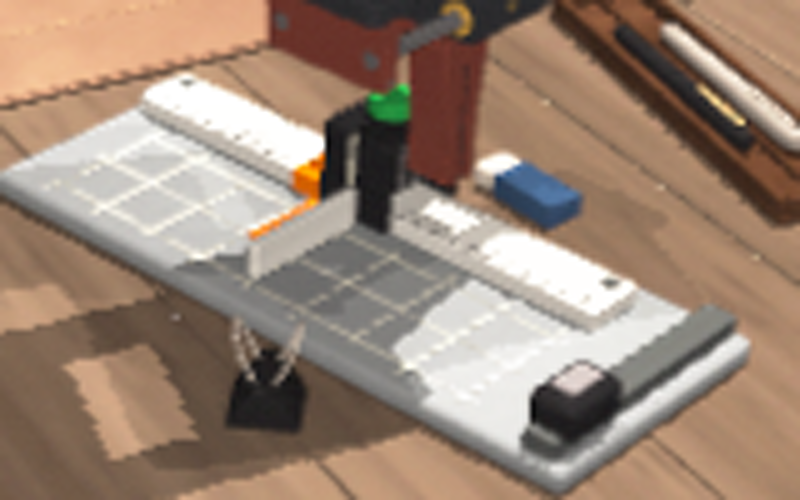

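Request:
servo_tool(
  moves="-0.0006 0.0019 0 0 0 0;-0.0012 0.0038 0 0 0 0;-0.0018 0.0057 0 0 0 0;-0.0024 0.0076 0 0 0 0",
)

```text
t: 5.98
ee_pos: [538.6, -93.5, 64.7]
orientation: [-1.337, 0.984, -0.984]
ft_force: [-0.8, -1.0, -1.5]
width: 0.5
```

Request:
servo_tool(
  moves="-0.0003 0.001 0 0 0 0;-0.0006 0.0019 0 0 0 0",
)

```text
t: 6.22
ee_pos: [538.0, -91.6, 64.7]
orientation: [-1.337, 0.984, -0.984]
ft_force: [0.6, -1.6, -0.7]
width: 0.6
```

Request:
servo_tool(
  moves="-0.0003 0.001 0 0 0 0;-0.0006 0.0019 0 0 0 0",
)

```text
t: 6.48
ee_pos: [537.4, -89.7, 64.7]
orientation: [-1.337, 0.984, -0.984]
ft_force: [0.7, -0.9, -0.5]
width: 0.1
```

Request:
servo_tool(
  moves="-0.0003 0.001 0 0 0 0;-0.0006 0.0019 0 0 0 0",
)

```text
t: 6.72
ee_pos: [537.0, -88.2, 64.7]
orientation: [-1.337, 0.983, -0.985]
ft_force: [0.0, -5.1, -0.8]
width: 0.8
```

Run:
```python
from m import *
st()
```

```text
t 6.72 s -15.3 x -0.1 z 64.71 F along -4.89 f [ 0.02 -5.11 -0.77]
```

Request:
servo_tool(
  moves="-0.0003 0.001 0 0 0 0;-0.0003 0.001 0 0 0 0",
)

```text
t: 6.98
ee_pos: [536.5, -86.8, 64.7]
orientation: [-1.337, 0.985, -0.984]
ft_force: [0.1, -1.8, 0.2]
width: 0.6
```

Request:
servo_tool(
  moves="-0.0003 0.001 0 0 0 0;-0.0003 0.001 0 0 0 0",
)

```text
t: 7.22
ee_pos: [536.1, -85.6, 64.7]
orientation: [-1.337, 0.985, -0.984]
ft_force: [0.3, 0.2, -0.5]
width: 0.4
```

Request:
servo_tool(
  moves="-0.0003 0.001 0 0 0 0;-0.0003 0.001 0 0 0 0",
)

```text
t: 7.48
ee_pos: [535.8, -84.6, 64.6]
orientation: [-1.337, 0.985, -0.984]
ft_force: [0.7, -0.2, -0.0]
width: 0.6
```

Request:
servo_tool(
  moves="-0.0003 0.001 0 0 0 0;-0.0003 0.001 0 0 0 0",
)

```text
t: 7.72
ee_pos: [535.5, -83.6, 64.7]
orientation: [-1.337, 0.985, -0.984]
ft_force: [0.7, 1.0, 0.6]
width: 0.3
```

Request:
servo_tool(
  moves="-0.0003 0.001 0 0 0 0;-0.0003 0.001 0 0 0 0",
)

```text
t: 7.98
ee_pos: [535.3, -82.7, 64.7]
orientation: [-1.337, 0.984, -0.984]
ft_force: [-0.5, 0.1, 0.1]
width: 0.5
```

Request:
servo_tool(
  moves="-0.0003 0.001 0 0 0 0;-0.0003 0.001 0 0 0 0",
)

```text
t: 8.22
ee_pos: [534.9, -81.7, 64.6]
orientation: [-1.337, 0.984, -0.984]
ft_force: [0.2, -0.1, 0.6]
width: 0.6
```

Run:
```python
from m import *
st()
```

```text
t 8.22 s -8.5 x -0.1 z 64.64 F along -0.19 f [ 0.22 -0.13  0.62]
```

Request:
servo_tool(
  moves="-0.0003 0.001 0 0 0 0;-0.0003 0.001 0 0 0 0",
)

```text
t: 8.48
ee_pos: [534.6, -80.8, 64.7]
orientation: [-1.337, 0.984, -0.984]
ft_force: [0.1, -0.1, 1.0]
width: 0.2
```

Request:
servo_tool(
  moves="-0.0003 0.001 0 0 0 0;-0.0003 0.001 0 0 0 0",
)

```text
t: 8.72
ee_pos: [534.4, -79.8, 64.7]
orientation: [-1.337, 0.984, -0.984]
ft_force: [-0.1, -0.3, 0.0]
width: 0.4
```

Run:
```python
from m import *
st()
d=grab('scene','scene4')
cv2.imwrite('pics/sc4z.png',cv2.resize(cv2.cvtColor(d['pixels'][205:285,250:360],cv2.COLOR_RGB2BGR),None,fx=7,fy=7,interpolation=cv2.INTER_CUBIC))
d=grab('top','top4')
cv2.imwrite('pics/top4z.png',cv2.resize(cv2.cvtColor(d['pixels'][155:260,255:415],cv2.COLOR_RGB2BGR),None,fx=5,fy=5,interpolation=cv2.INTER_CUBIC))
```

```text
t 8.72 s -6.49 x -0.07 z 64.67 F along -0.22 f [-0.1  -0.26  0.03]
```

View pics/sc4z.png

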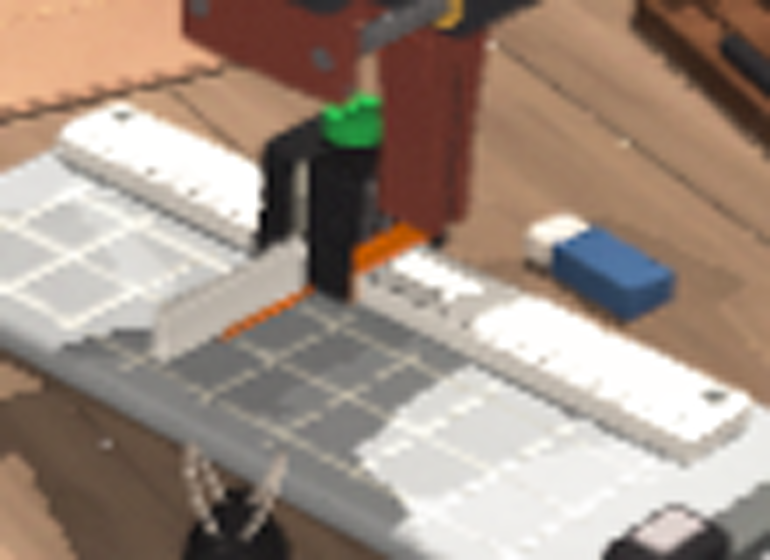

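View pics/top4z.png

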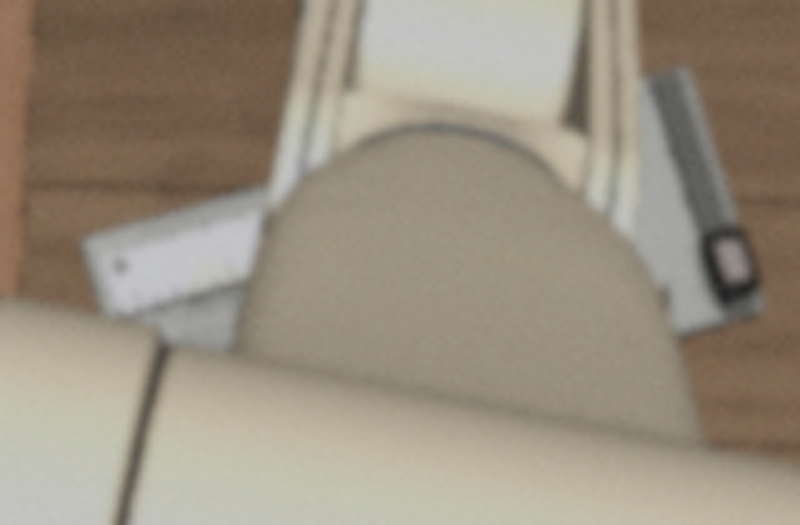

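Force peaked at about 5 N on the ridge at s≈-15.5 and has been near 0 since. In the scene view the fence at zoom (165,360)-(305,285) lies almost over the pointer, so the stop probably snapped ahead of the finger. I'll back off and check with a clear top view.

Request:
servo_tool(
  moves="0.003 -0.0096 0 0 0 0;0.003 -0.0096 0.04 0 0 0;0.003 -0.0096 0.09 0 0 0;0.003 -0.06 0.12 0 0 0;0.003 -0.12 0.12 0 0 0; 0.003 -0.18 0.12 0 0 0; 0.003 -0.21 0.12 0 0 0; 0.003 -0.21 0.12 0 0 0",
)

```text
t: 9.82
ee_pos: [537.1, -292.6, 184.7]
orientation: [-1.336, 0.986, -0.987]
ft_force: [0.5, -0.4, 0.2]
width: 0.7
```

Run:
```python
from m import *
st()
d=grab('top','top5')
cv2.imwrite('pics/top5z.png',cv2.resize(cv2.cvtColor(d['pixels'][155:260,255:415],cv2.COLOR_RGB2BGR),None,fx=5,fy=5,interpolation=cv2.INTER_CUBIC))
d=grab('scene','scene5')
cv2.imwrite('pics/sc5z.png',cv2.resize(cv2.cvtColor(d['pixels'][205:285,250:360],cv2.COLOR_RGB2BGR),None,fx=7,fy=7,interpolation=cv2.INTER_CUBIC))
```

```text
t 9.82 s -210.43 x -60.72 z 184.65 F along -0.48 f [ 0.49 -0.35  0.19]
```

View pics/top5z.png

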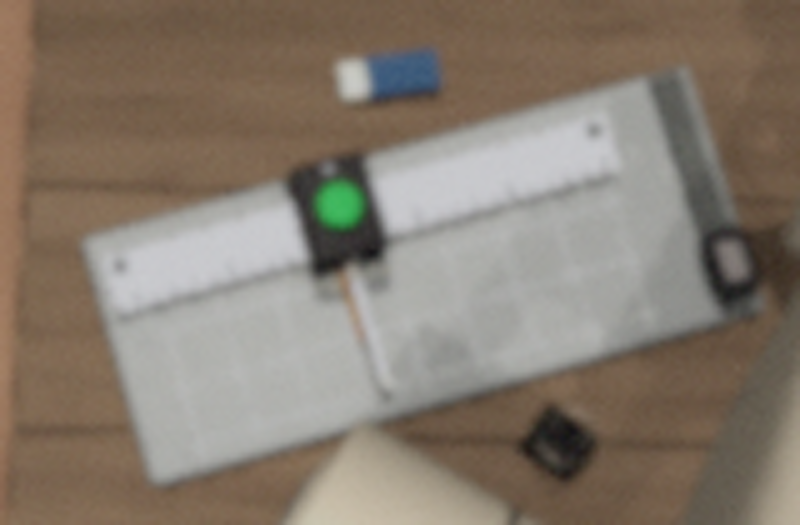

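View pics/sc5z.png

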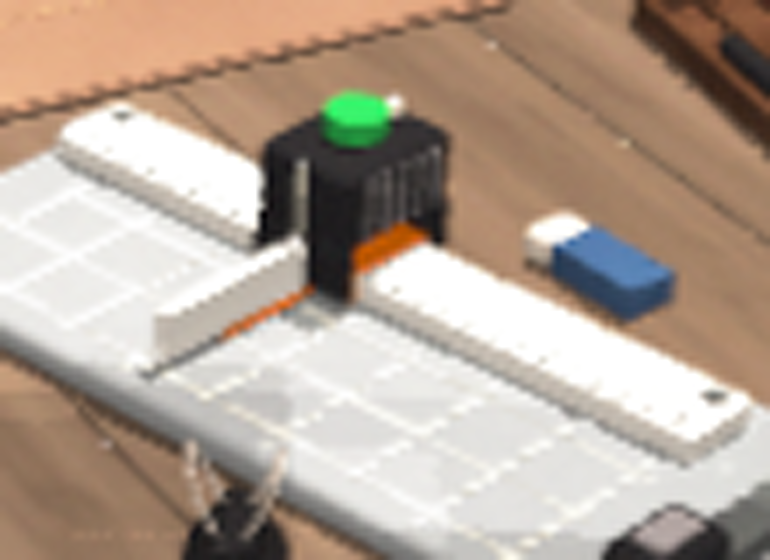

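Run:
```python
from m import *
e=np.array([-.2974,.9548]);t=np.array([532.5,-73.6])
def g(n,k):
    d=np.load(f'pics/{n}{k}.npy',allow_pickle=True).item()
    for a,q,m in blobs(d,'green'):
        ys,xs=np.nonzero(m); print(n,k,a,q,'s',(e@(ray(d,*q,71.5)[:2]-t)).round(2), 'dep',dep(d,*q).round(1))
    return d
for k in(0,5):
  for n in('top','scene'): g(n,k)
# orange profile along s in frame 0, per x, pointer & clip rail, with soft saturation weighting
f=np.array([.9548,.2974])
for n in('top','scene'):
    d=np.load(f'pics/{n}0.npy',allow_pickle=True).item()
    im=d['pixels'].astype(float); w=np.clip((im[...,0]-im[...,2]-80),0,None); 
    for z,lo,hi in((13.5,-52,-25),(28,-10,10)):
        W=0;S=0;
        for v in range(185,262):
            for u in range(270,340):
                if w[v,u]<=0: continue
                P=ray(d,u,v,z)[:2]-t; x=P@f; s=P@e
                if lo<x<hi and 5<s<50: W+=w[v,u];S+=w[v,u]*s
        print(n,z,S/W if W else None)
```

```text
top 0 59 [361.12 184.66] s -72.73 dep [ 555.2 -142.9   70.5]
scene 0 64 [335.88 237.64] s -78.1 dep [ 550.5 -150.1   71.8]
top 5 59 [322.51 195.73] s 27.19 dep [525.  -47.5  70.9]
scene 5 54 [300.54 221.94] s 21.03 dep [520.4 -55.1  71.3]
top 13.5 27.79981736917506
top 28 28.472575662670486
scene 13.5 28.099850217066777
scene 28 23.29738151401857
```

Top view: the button now sits at s = 27.2 mm, against 27.8 to 28.5 mm for the clip and pointer. That suggests it is seated, but the margin is close to the calibration error. I'll probe gently with the fingertip to confirm.

Request:
servo_tool(
  moves="0 0.06 0 0 0 0;0 0.12 0 0 0 0;0 0.18 0 0 0 0;0 0.21 0 0 0 0;0 0.21 -0.05 0 0 0; 0 0.21 -0.1 0 0 0; 0 0.21 -0.12 0 0 0; 0 0.21 -0.12 0 0 0",
)

```text
t: 10.92
ee_pos: [535.8, -78.5, 63.3]
orientation: [-1.339, 0.986, -0.98]
ft_force: [-0.0, 0.3, 0.7]
width: 0.4
```

Request:
servo_tool(
  moves="-0.001 0.0032 0 0 0 0;-0.002 0.0064 0 0 0 0;-0.003 0.0096 0 0 0 0;-0.003 0.0096 0 0 0 0",
)

```text
t: 11.42
ee_pos: [535.2, -70.4, 65.9]
orientation: [-1.336, 0.982, -0.986]
ft_force: [-0.2, -2.0, -0.8]
width: 0.7
```

Run:
```python
from m import *
st()
```

```text
t 11.43 s 2.24 x 3.48 z 65.87 F along -1.87 f [-0.17 -2.02 -0.79]
```

I mis-summed that return: it skipped the 10 mm back-off, so the probe went further in than I meant. I'll stop, back away and look.

Request:
servo_tool(
  moves="0.003 -0.0096 0 0 0 0;0.003 -0.0096 0.04 0 0 0;0.003 -0.0096 0.09 0 0 0;0.003 -0.06 0.12 0 0 0;0.003 -0.12 0.12 0 0 0; 0.003 -0.18 0.12 0 0 0; 0.003 -0.21 0.12 0 0 0; 0.003 -0.21 0.12 0 0 0",
)

```text
t: 12.42
ee_pos: [537.2, -282.6, 185.1]
orientation: [-1.335, 0.986, -0.988]
ft_force: [0.2, 0.0, -0.9]
width: 0.5
```

Run:
```python
from m import *
st()
e=np.array([-.2974,.9548]);t=np.array([532.5,-73.6])
d=grab('top','top6')
cv2.imwrite('pics/top6z.png',cv2.resize(cv2.cvtColor(d['pixels'][155:260,255:415],cv2.COLOR_RGB2BGR),None,fx=5,fy=5,interpolation=cv2.INTER_CUBIC))
for a,q,m in blobs(d,'green'): print(a,q,e@(ray(d,*q,71.5)[:2]-t))
d=grab('scene','scene6')
for a,q,m in blobs(d,'green'): print(a,q,e@(ray(d,*q,71.5)[:2]-t))
cv2.imwrite('pics/sc6z.png',cv2.resize(cv2.cvtColor(d['pixels'][205:285,250:360],cv2.COLOR_RGB2BGR),None,fx=7,fy=7,interpolation=cv2.INTER_CUBIC))
```

```text
t 12.43 s -200.98 x -57.64 z 185.12 F along -0.04 f [ 0.2   0.02 -0.93]
62 [321.94 195.97] 28.715028908592636
54 [299.96 221.5 ] 23.327048349987503
```

View pics/top6z.png

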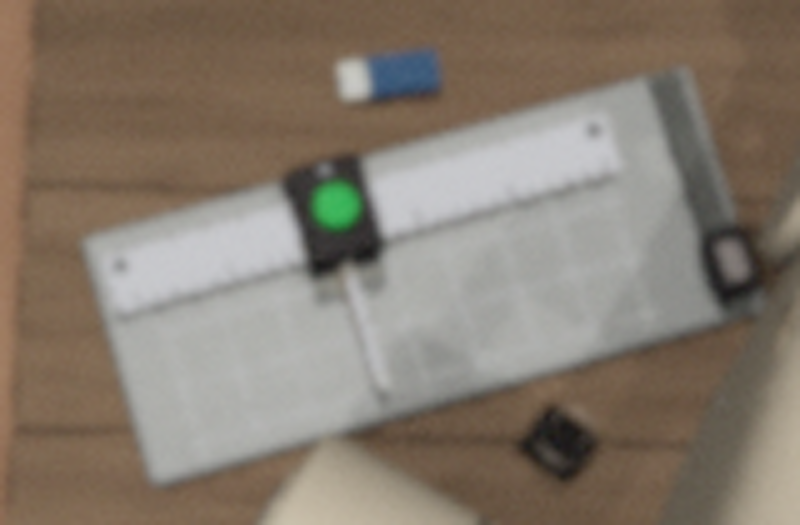

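View pics/sc6z.png

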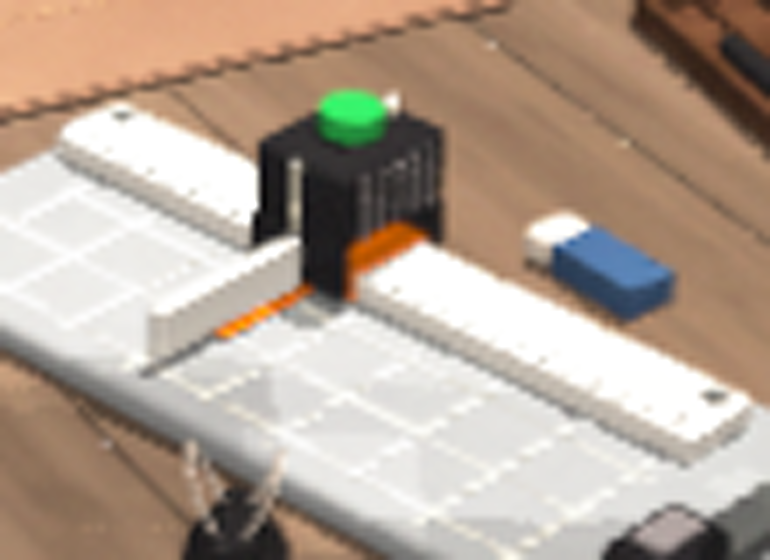

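Run:
```python
from m import *
for n in('top','scene'):
    d=np.load(f'pics/{n}6.npy',allow_pickle=True).item()
    for a,q,m in blobs(d,'green'): print(n,ray(d,*q,71.5),dep(d,*q))
print(ctrl.get_obs()['ee_pos'])
```

```text
top [524.29166662 -46.08233079  71.5       ] [524.45791266 -46.12372184  70.54602318]
scene [520.14661734 -53.0164722   71.5       ] [521.30139135 -51.18962317  70.35137617]
[ 537.10390295 -280.0647736   184.78378536]
```

Request:
servo_tool(
  moves="-0.003 0.06 0 0 0 0;-0.006 0.12 0 0 0 0;-0.01 0.18 0 0 0 0;-0.013 0.22 0 0 0 0;-0.013 0.2325 0 0 0 0;-0.013 0.2325 -0.04 0 0 0;-0.013 0.2325 -0.08 0 0 0;-0.013 0.2325 -0.08 0 0 0",
)

```text
t: 13.52
ee_pos: [522.3, -47.6, 102.6]
orientation: [-1.34, 0.989, -0.98]
ft_force: [-0.2, 0.1, 0.5]
width: 0.3
```

Request:
servo_tool(
  moves="0 0 0 0 0 0;0 0 0 0 0 0",
)

```text
t: 13.78
ee_pos: [525.5, -48.1, 106.3]
orientation: [-1.335, 0.982, -0.986]
ft_force: [0.8, 0.0, -0.5]
width: 1.0
```

Run:
```python
from m import *
st(); print(ctrl.get_obs()['ee_pos'])
d=grab('scene','scene7')
cv2.imwrite('pics/sc7z.png',cv2.resize(cv2.cvtColor(d['pixels'][185:285,250:360],cv2.COLOR_RGB2BGR),None,fx=6,fy=6,interpolation=cv2.INTER_CUBIC))
```

```text
t 13.78 s 26.42 x 0.94 z 106.28 F along -0.24 f [ 0.83  0.01 -0.52]
[525.53757778 -48.09525425 106.28000945]
```

View pics/sc7z.png

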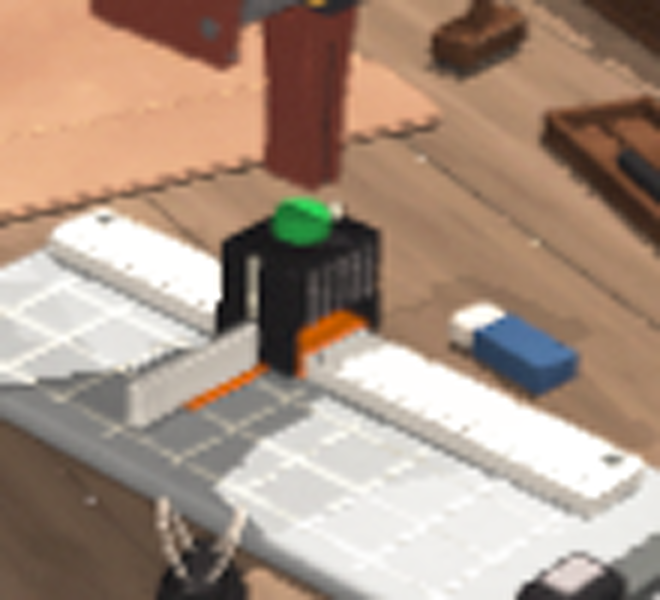

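The fingertips are centred above the button in the scene view (tip at about (302,180) in the zoom, button at (303,222)). I'll press down slowly.

Request:
servo_tool(
  moves="0 0 -0.003 0 0 0;0 0 -0.006 0 0 0;0 0 -0.009 0 0 0;0 0 -0.012 0 0 0;0 0 -0.012 0 0 0",
)

```text
t: 14.45
ee_pos: [524.2, -47.7, 92.3]
orientation: [-1.337, 0.985, -0.984]
ft_force: [-0.5, -0.5, -0.4]
width: 0.5
```

Request:
servo_tool(
  moves="0 0 -0.001 0 0 0;0 0 -0.002 0 0 0;0 0 -0.003 0 0 0;0 0 -0.003 0 0 0",
)

```text
t: 14.95
ee_pos: [524.5, -47.8, 89.8]
orientation: [-1.337, 0.984, -0.984]
ft_force: [-1.2, 1.1, 1.8]
width: 0.4
```

Request:
servo_tool(
  moves="0 0 -0.001 0 0 0;0 0 -0.002 0 0 0;0 0 -0.002 0 0 0",
)

```text
t: 15.32
ee_pos: [524.4, -47.8, 87.6]
orientation: [-1.337, 0.984, -0.984]
ft_force: [0.3, -0.4, 2.2]
width: 0.9
```

Request:
servo_tool(
  moves="0 0 -0.001 0 0 0;0 0 -0.002 0 0 0;0 0 -0.002 0 0 0",
)

```text
t: 15.7
ee_pos: [524.5, -47.8, 85.6]
orientation: [-1.337, 0.984, -0.984]
ft_force: [1.1, -0.4, 1.2]
width: 0.3
```

Request:
servo_tool(
  moves="0 0 -0.001 0 0 0;0 0 -0.0015 0 0 0;0 0 -0.0015 0 0 0",
)

```text
t: 16.08
ee_pos: [524.5, -47.8, 84.7]
orientation: [-1.337, 0.984, -0.985]
ft_force: [-1.7, -0.0, 9.0]
width: 0.4
```

Request:
servo_tool(
  moves="0 0 -0.0007 0 0 0;0 0 -0.0007 0 0 0",
)

```text
t: 16.32
ee_pos: [524.6, -47.9, 84.6]
orientation: [-1.337, 0.984, -0.985]
ft_force: [-4.5, -0.6, 16.2]
width: 0.6
```

Request:
servo_tool(
  moves="0 0 0.01 0 0 0;0 0 0.04 0 0 0;0 0 0.08 0 0 0;0 -0.06 0.1 0 0 0;0.01 -0.12 0.1 0 0 0;0.01 -0.18 0.1 0 0 0;0.01 -0.24 0.1 0 0 0;0.01 -0.24 0.1 0 0 0",
)

```text
t: 17.32
ee_pos: [534.1, -291.4, 183.4]
orientation: [-1.335, 0.987, -0.989]
ft_force: [0.4, 0.5, 0.4]
width: 0.5
```

Run:
```python
from m import *
st()
e=np.array([-.2974,.9548]);t=np.array([532.5,-73.6])
for n in('top','scene'):
    d=grab(n,n+'8')
    for a,q,m in blobs(d,'green'): print(n,a,q,e@(ray(d,*q,65.5)[:2]-t),dep(d,*q))
    o=(255,155) if n=='top' else (235,195)
    cv2.imwrite(f'pics/{n}8z.png',cv2.resize(cv2.cvtColor(d['pixels'][o[1]:o[1]+105,o[0]:o[0]+160],cv2.COLOR_RGB2BGR),None,fx=5,fy=5,interpolation=cv2.INTER_CUBIC))
```

```text
t 17.32 s -208.48 x -63.27 z 183.37 F along 0.32 f [0.43 0.47 0.38]
top 55 [321.69 196.11] 28.852896516427 [525.15883716 -45.77338546  64.41296021]
scene 47 [299.6  222.64] 27.5773048444571 [525.03948259 -43.97096262  63.08548783]
```

View pics/top8z.png

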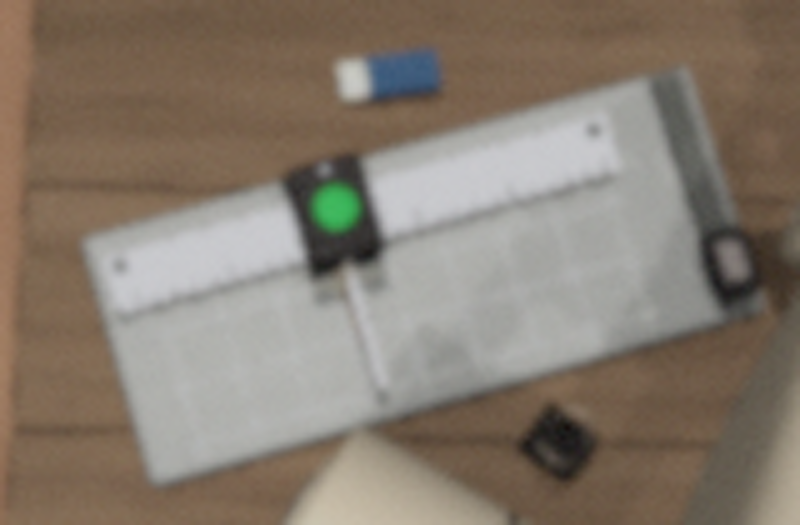

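View pics/scene8z.png

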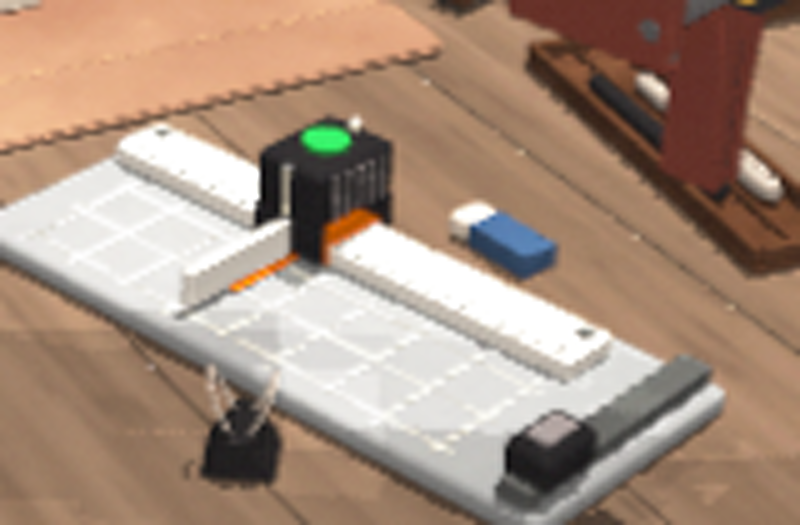

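```bash
python3 -c "
from workcell import ctrl
print(ctrl.close_job())"
```

```text
the job is handed in; nothing more can be done
None
```

I pushed the stop to the orange clip's notch with closed fingertips, pressed the green button down to its end, withdrew the arm clear of everything, and handed the job in at about 17 s.

- **Clicking in:** the force peaked at about 5 N on the first ridge, then fell to about 0 as the stop ran ahead of the fingers. After that the stop's centre measured 27.2 mm along the rail, with the notch at 27.8 to 28.5 mm.
- **A mistake during the check push:** I left a 10 mm back-off out of the sum, so the fingers pushed further than planned. The force at the end of that push read about 2 N. The stop then measured 28.7 mm.
- **Locking:** the button bottomed out at 9 N and then 16 N. Depth put its top at 63 to 64 mm, against 65.5 mm expected for fully down.
- **Last check:** the stop was at 28.9 mm in the top view, which is 0.4 to 1.1 mm past the notch and within the 2.5 mm limit. By eye, the clip, eraser and binder clip had not moved. I did not check the notebook again, but the fingers never went near it.
- **Disagreements:** the two cameras differed by 5 to 6 mm along the rail while the button was up. I trusted the top view for the stop's position relative to the notch. With the button down the scene view gave 27.6 mm. I could not read the pin's lift directly; that it is seated rests on the forces and positions above.

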